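# Mesh the index wheel with the free drive hub and hold it down

### The job

One of the two drive hubs of the opened dispenser has no index wheel yet. Lift the spare wheel out of its stand, turn it until its cross-splined stem meshes with the socket of that free hub, and push it fully home against the spring, disc down on the hub's rim. Finish while still holding the wheel pressed home, ready for its clip to be fitted, and do not knock over the small white bottle.

Things in the scene. Friction and masses are not known exactly. Their poses are not given: they have to be found in the camera images.
- wheel_grip (a point): Spare index wheel: loose white disc 64 mm across, 6 mm thick, with ten grey dimples, an upright grip bar on top (36 mm long along x, 12 mm thick along y, 36 mm tall) and a splined stem below; 0.09 kg. It stands upright in its stand. Point: on the axis inside the bar, 30 mm above the disc's underside, 12 mm below the bar's top. Axes: x along the bar, z up.
- stand: Grey round stand fixed on the bench: a tube 40 mm across, 26 mm inside, 22 mm high, on a 52 mm foot. The spare wheel's disc rests on its rim, stem inside. Origin: centre of its underside, on the bench.
- wheel_seat (a point): Centre of the underside of the spare wheel's disc; axes as wheel_grip. The stem reaches 16 mm below it: a cross of two splines along the wheel's x and y, each 18 mm long and 5 mm thick, lower end rounded; it meshes every quarter turn. Home, this point lies at the centre of the hub's mouth and the disc rests on the rim.
- hub_left_mouth (a point): Left (+y side) drive hub of the opened dispenser: grey round post 39 mm across, 20 mm above the white deck, rim 65 mm above the bench, cross-shaped socket in its top. Point: centre of the socket's mouth at rim level; x and y along the cross's slots (each 20 mm long, 6.8 mm wide), z up. Hubs are alike, 160 mm apart, stiff to turn (0.12 N m). The fitted wheel covers the one that is taken.
- hub_right_mouth (a point): Right (-y side) drive hub of the opened dispenser: grey round post 39 mm across, 20 mm above the white deck, rim 65 mm above the bench, cross-shaped socket in its top. Point: centre of the socket's mouth at rim level; x and y along the cross's slots (each 20 mm long, 6.8 mm wide), z up. Hubs are alike, 160 mm apart, stiff to turn (0.12 N m). The fitted wheel covers the one that is taken.
- fitted_top (a point): Index wheel that is already clipped onto one of the two hubs and does not move; it looks the same as the spare. Point: on its axis, top of its grip bar, 42 mm above that hub's rim. The hub below it is taken, the other one is free.
- pin_left (a joint): Travel (m) of the sprung ejector pin inside the left hub: 0 = up, its top 9 mm below the rim; grows as it is pushed down, about 0.007 with a wheel fully home. It pushes back with about 3.5 N at first and 7 N with the wheel home, so a wheel let go pops up about 7 mm.
- pin_right (a joint): Travel (m) of the sprung ejector pin inside the right hub: 0 = up, its top 9 mm below the rim; grows as it is pushed down, about 0.007 with a wheel fully home. It pushes back with about 3.5 N at first and 7 N with the wheel home, so a wheel let go pops up about 7 mm.
- bottle_mid (a point): Small white bottle with black cap, 40 mm across, 110 mm tall, loose, standing on the bench behind and between the stand and the dispenser. Point: its centre, half-way up; z up its axis.
There are look-alikes about, which are no part of the job. What is shaped like the part that bears wheel_grip but brown, purple or red is not meant.

How it is judged:
On the way:
1. the spare wheel is lifted clear of its stand, with nothing but the gripper carrying it (height (world z) of wheel_seat above 0.045 m and contact force between the fingers and wheel above 1 N), for 0.2 s.
At the end, for the whole second after the job is handed in: The spare wheel's stem is meshed in the free hub, the disc's underside within 2 mm of the hub's rim (3 mm sideways) and the wheel upright within 0.1 rad, the ejector pin pushed down by more than 4.5 mm, and the gripper is still pressing the wheel (over 1 N), all through the last second (((horizontal distance between wheel_seat and hub_left_mouth below 0.003 m and z of wheel_seat in the frame of hub_left_mouth between -0.003 and 0.002 m and value of joint pin_left above 0.0045 m) or (horizontal distance between wheel_seat and hub_right_mouth below 0.003 m and z of wheel_seat in the frame of hub_right_mouth between -0.003 and 0.002 m and value of joint pin_right above 0.0045 m)) and angle between wheel_seat's own z axis and vertical below 0.1 rad and contact force between any of the fingers, the arm and wheel above 1 N); the arm keeps its last pose, push and grip.
It fails at once if the small white bottle is knocked over (angle between bottle_mid's own z axis and vertical above 0.6 rad).
It also fails if it takes over 38 s, if anything falls off the work surface, if the arm or the gripper's body presses on something with over 40 N, if the wrist force passes 120 N, or if a joint passes its speed limit or range.

### The arm

A 6-joint arm with a two-finger parallel gripper is mounted at the origin on the work surface. World frame = base frame: x ahead of the robot, y to its left, z up, the work surface at z = 0. Lengths are in m, angles in rad, forces in N, time in s.
With the tool pointing down it reaches from about 0.375 to 0.75 m from the base axis. Payload 9 kg.
Tool frame: the origin (TCP) lies midway between the tips of the shut fingers; the grasp point (between the pads) lies 19 mm behind it (robot.grasp_offset is the distance from the TCP to the grasp point, in m); z points along the fingers, x is the direction in which the jaws open and shut, and the axes are right-handed (so a half turn about z gives the same grasp; the last joint's range is limited). The gripper opens to 85 mm and grips with 20 to 120 N. Pads are 22 mm wide; open, the fingers measure 114 mm over their backs; the gripper's body (76 mm by 85 mm) begins 54 mm behind the grasp point. The pads swing forward as they close: fully open they stand 13 mm farther back than shut.
Start: joints at [-1.489, 0.104, 0.097, 1.564, 0, 1.353], TCP at [0.177, -0.573, 0.195] pointing down, gripper open.
Joint ranges: [-2.99, 2.99], [-0.84, 1.86], [-1.1, 1.16], [-1.84, 2.11], [-1.51, 1.56], [-3.14, 3.14]. Speed limits (rad/s): [2.22, 2.22, 2.57, 3.14, 3.14, 3.14].

### API

Orientations are given as a 3x3 rotation matrix whose columns are the frame's x, y, z axes.
In Python, from rig import robot, viewer, job gives the robot as it stands. The module is installed in compiled form; this text tells all that it offers.
- The arm moves only by the tool move_arm, never from a script. Its arguments are lists of equal length, an entry for each row: "slide": the shift along the tool's x, y, z in m, a list of three; "angular": the turn, a rotation vector about the tool's x, y, z in rad, a list of three; "hand": the closure, from 0 (fully open) to 1 (shut). A call has 1 to 8 rows; each row is the pose to reach, as a shift and turn from the pose commanded when the call began, along the tool's axes at that moment; what a row does not reach only later rows make up. A row lasts 1/12 s, in which the tool goes at most 41.7 mm and 7.16 degrees, less where a joint would pass 70% of its speed; a pose out of reach is approached as far as the arm can. A call with a gripper value outside its range is refused whole. The fingers move at their own pace and stop on an object; "squeeze" is the grip in N (left out, the last holds). Time passes only in rows, so rows that repeat a pose let the fingers close. It gives the time, the measured TCP pose, the force and the opening at its end, in the units of the state.
- robot.read_state(): the state, without advancing time (a new reading comes with each control period).
- viewer.get_image(name): name is "scene" or "top" or "wrist"; returns a dict with "img" (420x560x3 uint8, red, green, blue), "mtx" (3x3 intrinsics, pixels), "R" (3x3) and "t" (3): a world point X has camera coordinates R X + t. Camera axes: x right, y down, z forward; pixel columns grow to the right and rows downward; lengths in m; the calibration is good to about 2 mm. A picture is of the moment at which its call begins. There is no depth.
- job.close_job(): hands the job in, once; it reports no verdict.
The state is a dict: "time": time; "qpos": joint angles; "qd": joint speeds; "joint_torque": joint torques, N m; "tcp_pos": TCP position; "eef_rot": TCP orientation; "contact_force": force on the tool from outside, world axes, zero at the start; "moment": the same for the moment, N m; "gripper_width": finger opening in m.
Only numpy, scipy, OpenCV 4.12 (cv2) and the standard library are available. Lean on these libraries where they do the work, as an engineer would, in place of code of your own. Each camera call takes 0.05 s, during which the arm holds its last target. There are 200 camera calls.

## Working session

There is one attempt and no reset: what is moved stays moved. The work goes in short steps, Python scripts to look and compute and a tool call to move; the robot and the scene stay as the last step left them, time stands still between calls to the robot, and variables do not carry over. Pictures are saved under pics/ and viewed, about 8 in all and at most 12, crops included, and the job is handed in when it is done.

Besides the shell and the picture viewer there is one more tool, called after "Request:" as name(argument=value, ...) on one line, values as JSON. move_arm: Moves the arm, as the interface text tells. Its arguments: {"type":"object","properties":{"slide":{"type":"array"},"angular":{"type":"array"},"hand":{"type":"array"},"squeeze":{"type":"number"}},"required":["slide","angular","hand"]}

```bash
mkdir -p pics; python3 - <<'E'
from rig import robot, viewer
import cv2,numpy as np,pickle
d={}
for n in("scene","top"):
    d[n]=viewer.get_image(n); cv2.imwrite(f"pics/{n}0.png",d[n]["img"][...,::-1]); print(n,d[n]["mtx"].tolist(),np.round(d[n]["R"],3).tolist(),d[n]["t"])
pickle.dump(d,open("d0.pkl","wb"))
s=robot.read_state();print(s["tcp_pos"],np.round(s["eef_rot"],3).tolist(),s["gripper_width"],s["time"],robot.grasp_offset)
E
```

```text
scene [[531.9403536524234, 0.0, 278.84123693111167], [0.0, 531.9403536524234, 208.23858702163295], [0.0, 0.0, 1.0]] [[0.679, 0.734, 0.005], [0.464, -0.424, -0.778], [-0.569, 0.531, -0.628]] [-0.43942805 -0.20447319  1.27029544]
top [[417.24015961443274, 0.0, 284.885959084718], [0.0, 417.24015961443274, 217.16069792802983], [0.0, 0.0, 1.0]] [[0.026, -0.999, -0.027], [-0.997, -0.024, -0.07], [0.07, 0.029, -0.997]] [0.04978711 0.59368456 0.87194498]
[ 0.17718396 -0.57288011  0.19379976] [[0.295, -0.955, -0.0], [-0.955, -0.295, 0.001], [-0.001, -0.0, -1.0]] 0.08577159094353663 0.1 0.0187
```

View pics/scene0.png

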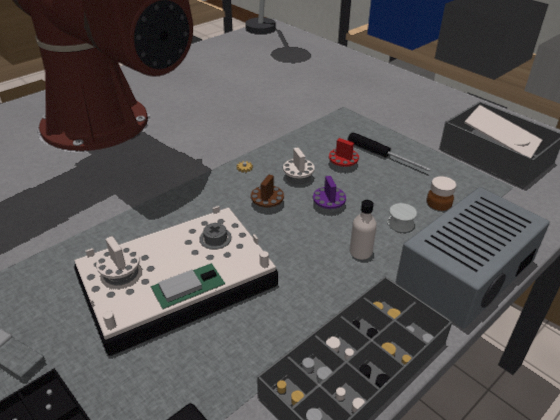

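View pics/top0.png

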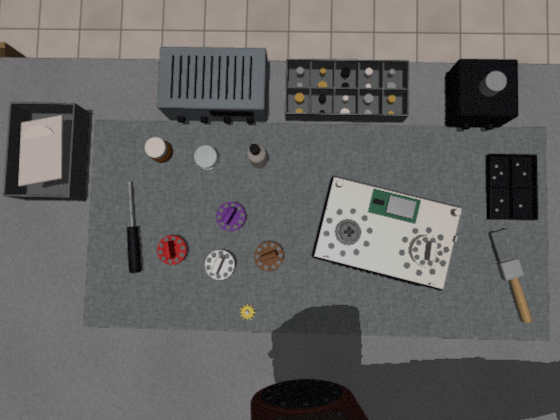

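The free hub is the left one, at about (348,232) in the top view; the fitted wheel is at (430,250). The spare wheel is at (220,264), the bottle at (257,155).

```bash
cat >h.py <<'E'
import numpy as np,cv2
def cast(c,px,z):
    """pixel -> world point on plane z"""
    d=c["R"].T@np.linalg.inv(c["mtx"])@np.array([px[0],px[1],1.]); o=-c["R"].T@c["t"]
    return o+d*(z-o[2])/d[2]
def proj(c,X):
    p=c["mtx"]@(c["R"]@np.asarray(X)+c["t"]); return p[:2]/p[2]
E
python3 - <<'E'
import pickle
from h import *
d=pickle.load(open("d0.pkl","rb"));c=d["top"]
for n,p,z in(("wheel",(220,264),.028),("hub",(348,232),.065),("fitted",(427,250),.071),("brown",(269,256),.028),("purple",(231,216),.028),("bottlebase",(260,160),.03)):
    X=cast(c,p,z);print(n,X.round(3),proj(d["scene"],X).round(0))
a=c["img"][225:285,185:250];b=c["img"][200:265,310:385]
f=lambda i:cv2.resize(i,(380,380),interpolation=cv2.INTER_CUBIC)
cv2.imwrite("pics/crop.png",np.hstack([f(a),f(b)])[...,::-1])
E
```

```text
wheel [0.489 0.199 0.028] [298. 167.]
hub [ 0.562 -0.065  0.065] [215. 228.]
fitted [ 0.53  -0.222  0.071] [119. 261.]
brown [0.509 0.096 0.028] [267. 192.]
purple [0.592 0.179 0.028] [328. 194.]
bottlebase [0.713 0.121 0.03 ] [357. 239.]
```

View pics/crop.png

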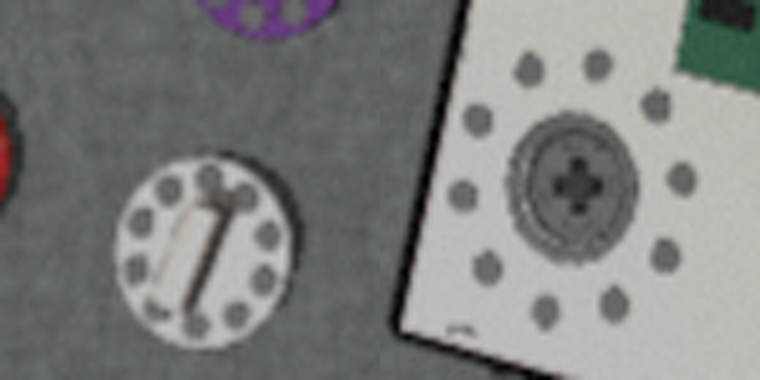

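Request:
move_arm(slide=[[-0.186,-0.256,-0.02],[-0.186,-0.256,-0.02],[-0.186,-0.256,-0.02],[-0.186,-0.256,-0.02],[-0.186,-0.256,-0.02],[-0.186,-0.256,-0.02],[-0.186,-0.256,-0.02],[-0.186,-0.256,-0.02]], angular=[[0,0,-0.99],[0,0,-0.99],[0,0,-0.99],[0,0,-0.99],[0,0,-0.99],[0,0,-0.99],[0,0,-0.99],[0,0,-0.99]], hand=[0,0,0,0,0,0,0,0], squeeze=40)

```text
time: 0.77
tcp_pos: [0.3684, -0.3168, 0.2148]
eef_rot: [[0.963, -0.27, 0.001], [-0.27, -0.963, 0.0], [0.0, -0.001, -1.0]]
contact_force: [-0.5, 0.2, -0.2]
gripper_width: 0.0855
```

Request:
move_arm(slide=[[0.119,-0.295,0],[0.119,-0.295,0],[0.119,-0.295,0],[0.119,-0.295,0],[0.119,-0.295,0],[0.119,-0.295,0],[0.119,-0.295,0],[0.119,-0.295,0]], angular=[[0,0,-0.99],[0,0,-0.99],[0,0,-0.99],[0,0,-0.99],[0,0,-0.99],[0,0,-0.99],[0,0,-0.99],[0,0,-0.99]], hand=[0,0,0,0,0,0,0,0])

```text
time: 1.43
tcp_pos: [0.5644, -0.0661, 0.214]
eef_rot: [[0.754, 0.657, -0.0], [0.657, -0.754, 0.001], [0.0, -0.001, -1.0]]
contact_force: [2.2, -0.2, 0.1]
gripper_width: 0.0851
```

```bash
cat >>h.py <<'E'
def shot(n,f):
    from rig import viewer
    import pickle
    c=viewer.get_image(n); cv2.imwrite(f"pics/{f}.png",c["img"][...,::-1]); pickle.dump(c,open(f+".pkl","wb")); return c
E
python3 - <<'E'
from h import *
c=shot("wrist","wr1");print(c["mtx"].tolist(),c["R"].round(3).tolist(),(-c["R"].T@c["t"]).round(3),proj(c,[.562,-.065,.065]),proj(c,[.489,.199,.028]))
from rig import robot
s=robot.read_state();print(s["tcp_pos"],s["qpos"].round(2) if hasattr(s["qpos"],"round") else s["qpos"])
E
```

```text
[[360.83532131943883, 0.0, 278.99300110035466], [0.0, 360.83532131943883, 209.37270489586106], [0.0, 0.0, 1.0]] [[0.754, 0.657, 0.002], [0.626, -0.718, 0.303], [0.201, -0.228, -0.953]] [ 0.514 -0.008  0.394] [276.92887305 178.73357819] [ 420.67570299 -125.12908985]
[ 0.56574464 -0.0637912   0.21357824] [-0.34  0.02  0.04  1.6   0.    0.5 ]
```

View pics/wr1.png

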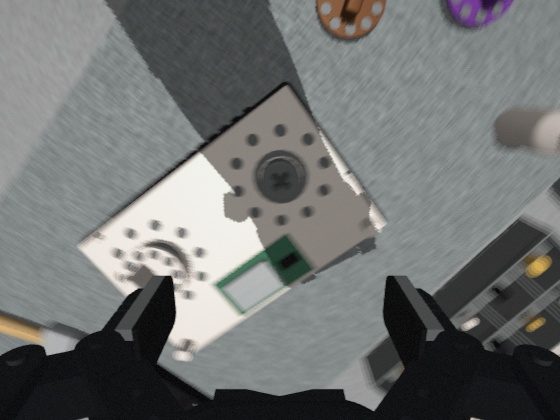

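Request:
move_arm(slide=[[0.115,-0.249,0.03],[0.115,-0.249,0.03],[0.115,-0.249,0.03],[0.115,-0.249,0.03],[0.115,-0.249,0.03],[0.115,-0.249,0.03],[0.115,-0.249,0.03],[0.115,-0.249,0.03]], angular=[[0,0,-0.49],[0,0,-0.49],[0,0,-0.49],[0,0,-0.49],[0,0,-0.49],[0,0,-0.49],[0,0,-0.49],[0,0,-0.49]], hand=[0,0,0,0,0,0,0,0])

```text
time: 2.15
tcp_pos: [0.4859, 0.1984, 0.1836]
eef_rot: [[0.359, 0.933, -0.002], [0.933, -0.359, 0.001], [0.0, -0.002, -1.0]]
contact_force: [-0.2, 0.1, -0.3]
gripper_width: 0.0855
```

Request:
move_arm(slide=[[0,0,0],[0,0,0],[0,0,0],[0,0,0]], angular=[[0,0,0],[0,0,0],[0,0,0],[0,0,0]], hand=[0,0,0,0])

```text
time: 2.48
tcp_pos: [0.4886, 0.1933, 0.1845]
eef_rot: [[0.365, 0.931, 0.0], [0.931, -0.365, -0.0], [-0.0, 0.0, -1.0]]
contact_force: [-0.3, -0.2, -0.4]
gripper_width: 0.0852
```

```bash
python3 - <<'E'
from h import *
c=shot("wrist","wr2");print(proj(c,[.489,.199,.028]),proj(c,[.489,.199,.064]))
cv2.imwrite("pics/wr2c.png",cv2.resize(c["img"][100:260,180:380],(800,640))[:600,:,::-1])
from rig import robot
s=robot.read_state();print(s["tcp_pos"],np.round(s["eef_rot"],3).tolist(),s["qpos"])
E
```

```text
[284.19270912 177.16808613] [284.81865563 186.39906981]
[0.48858265 0.19332569 0.18447246] [[0.365, 0.931, -0.0], [0.931, -0.365, -0.0], [-0.0, 0.0, -1.0]] [ 1.27676566e-01 -1.25464859e-01 -1.49018737e-01  1.54726600e+00
 -1.73818956e-04  5.01250665e-01]
```

View pics/wr2c.png

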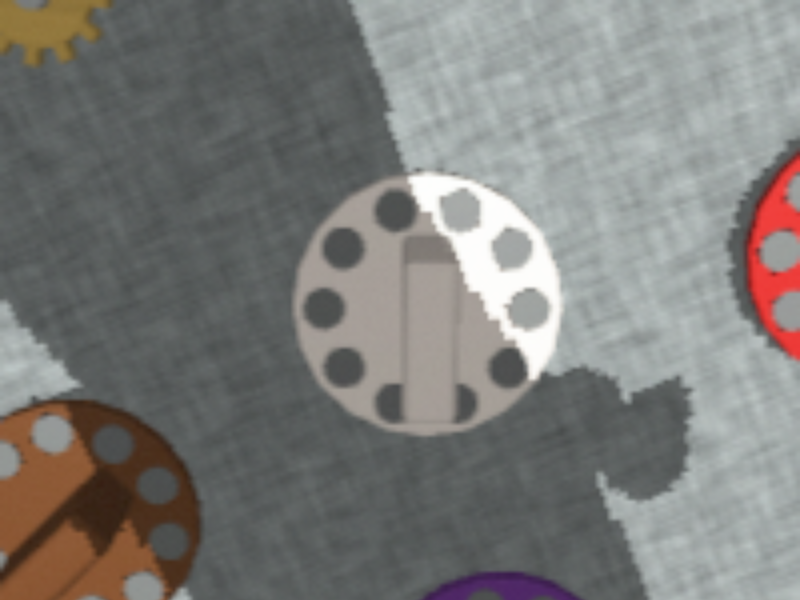

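The wheel's disc centre is at crop (428,303) and its bar is vertical in the image (x≈430, y 262–423), so the jaws are already square to it. It needs about 8 mm along tool x and −3 mm along tool y.

Request:
move_arm(slide=[[0.008,-0.0027,0.03],[0.008,-0.0027,0.06],[0.008,-0.0027,0.09],[0.008,-0.0027,0.11],[0.008,-0.0027,0.11],[0.008,-0.0027,0.11]], angular=[[0,0,0],[0,0,0],[0,0,0],[0,0,0],[0,0,0],[0,0,0]], hand=[0,0,0,0,0,0])

```text
time: 3.03
tcp_pos: [0.488, 0.2021, 0.0741]
eef_rot: [[0.364, 0.931, -0.002], [0.931, -0.364, -0.0], [-0.001, -0.002, -1.0]]
contact_force: [0.2, 0.5, 1.3]
gripper_width: 0.0852
```

```bash
python3 - <<'E'
from h import *
from rig import robot
s=robot.read_state();R=np.array(s["eef_rot"]);print(s["tcp_pos"],R.T@(np.array([.489,.2017,.034])-s["tcp_pos"]))
E
```

```text
[0.48800723 0.20209823 0.07408139] [3.21021257e-05 1.13215444e-03 4.00796638e-02]
```

Request:
move_arm(slide=[[0,0.001,0.02],[0,0.001,0.04],[0,0.001,0.04],[0,0.001,0.04],[0,0.001,0.04],[0,0.001,0.04],[0,0.001,0.04],[0,0.001,0.04]], angular=[[0,0,0],[0,0,0],[0,0,0],[0,0,0],[0,0,0],[0,0,0],[0,0,0],[0,0,0]], hand=[0,0,0,0.5,1,1,1,1], squeeze=50)

```text
time: 3.7
tcp_pos: [0.4902, 0.2025, 0.0355]
eef_rot: [[0.363, 0.932, 0.001], [0.932, -0.363, 0.0], [0.001, 0.001, -1.0]]
contact_force: [-0.1, -0.4, 0.3]
gripper_width: 0.0255
```

Request:
move_arm(slide=[[0,0,0],[0,0,0],[0,0,0],[0,0,0],[0,0,0],[0,0,0]], angular=[[0,0,0],[0,0,0],[0,0,0],[0,0,0],[0,0,0],[0,0,0]], hand=[1,1,1,1,1,1])

```text
time: 4.2
tcp_pos: [0.4895, 0.2024, 0.0344]
eef_rot: [[0.363, 0.932, -0.0], [0.932, -0.363, -0.0], [-0.0, -0.0, -1.0]]
contact_force: [-1.2, 0.6, 0.1]
gripper_width: 0.0004
```

The gripper shut fully on nothing, so I'm looking at it.

```bash
python3 - <<'E'
from h import *
c=shot("wrist","wr3"); d=shot("scene","sc3")
print(proj(c,[.489,.2017,.028]),proj(c,[.489,.2017,.064]))
a=c["img"][150:400,130:430]; b=d["img"][60:260,200:420]
cv2.imwrite("pics/both3.png",np.hstack([cv2.resize(a,(400,400)),cv2.resize(b,(400,400))])[...,::-1])
E
```

```text
[276.94358914 239.11614479] [276.61787614 268.94827815]
```

View pics/both3.png

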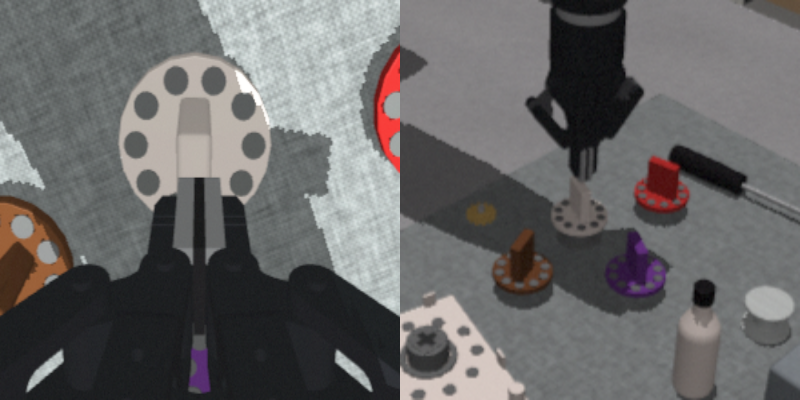

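```bash
python3 - <<'E'
from h import *
import pickle
from rig import robot
c=pickle.load(open("wr3.pkl","rb"));d=pickle.load(open("sc3.pkl","rb"))
s=robot.read_state();t=np.array(s["tcp_pos"]);print(t,s["gripper_width"])
for n,X in(("tcp",t),("tcp+30",t+[0,0,.03]),("bartop",[.489,.2017,.064]),("disc",[.489,.2017,.028])):
    print(n,"wrist",proj(c,X).round(1),"scene",proj(d,X).round(1))
print("wrist cam",-c["R"].T@c["t"])
cv2.imwrite("pics/sc3z.png",cv2.resize(d["img"][100:190,260:360],(660,594),interpolation=cv2.INTER_CUBIC)[...,::-1])
E
```

```text
[0.48945873 0.20237811 0.03442874] -0.0002819147489888149
tcp wrist [278.4 244. ] scene [299.4 163.8]
tcp+30 wrist [278.3 269.7] scene [299.8 151.3]
bartop wrist [276.6 268.9] scene [299.4 151.5]
disc wrist [276.9 239.1] scene [298.9 166.5]
wrist cam [0.41754037 0.23054666 0.21451369]
```

View pics/sc3z.png

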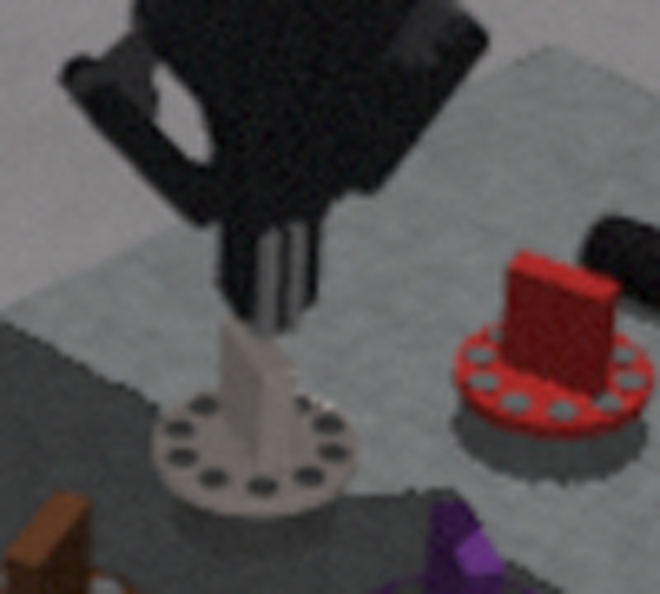

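Both views put the real fingertips at about bar-top height, some 25–30 mm above the reported TCP. I'll triangulate to measure that offset.

```bash
python3 - <<'E'
from h import *
import pickle
c=pickle.load(open("wr3.pkl","rb"));d=pickle.load(open("sc3.pkl","rb"))
P=lambda k:k["mtx"]@np.c_[k["R"],k["t"]]
def tri(a,b):
    X=cv2.triangulatePoints(P(c),P(d),np.array(a,float).reshape(2,1),np.array(b,float).reshape(2,1)).ravel();X=X[:3]/X[3];print(X.round(4),proj(c,X).round(1)-a,proj(d,X).round(1)-b)
# midpoint of shut tips at the camera-side edge / middle
tri((280,262.5),(302.1,149.5)); tri((280,262.5),(300.8,149))
tri((276,255),(297,149.5)) # bar top, near end (check)
E
```

```text
[0.4883 0.2074 0.0657] [7.6 2.9] [-0.8  0.1]
[0.4867 0.2063 0.0667] [4.3 1.6] [-0.5  0.1]
[0.4813 0.2032 0.0645] [-2.5 -0.9] [0.3 0. ]
```

Request:
move_arm(slide=[[0,0,0],[0,0,0],[0,0,0],[0,0,0],[0,0,0],[0,0,0],[0,0,0.01],[0,0,0.02]], angular=[[0,0,0],[0,0,0],[0,0,0],[0,0,0],[0,0,0],[0,0,0],[0,0,0],[0,0,0]], hand=[0,0,0,0,0,0,0,0])

```text
time: 4.97
tcp_pos: [0.49, 0.2025, 0.0141]
eef_rot: [[0.363, 0.932, 0.001], [0.932, -0.363, 0.0], [0.001, 0.001, -1.0]]
contact_force: [0.6, 0.2, -0.2]
gripper_width: 0.0858
```

Request:
move_arm(slide=[[0,0,0.003],[0,0,0.006],[0,0,0.006],[0,0,0.006],[0,0,0.006],[0,0,0.006],[0,0,0.006],[0,0,0.006]], angular=[[0,0,0],[0,0,0],[0,0,0],[0,0,0],[0,0,0],[0,0,0],[0,0,0],[0,0,0]], hand=[0,0,0.5,0.8,1,1,1,1])

```text
time: 5.63
tcp_pos: [0.4897, 0.2023, 0.0087]
eef_rot: [[0.363, 0.932, 0.0], [0.932, -0.363, -0.0], [-0.0, 0.001, -1.0]]
contact_force: [0.7, -1.0, -0.0]
gripper_width: 0.0122
```

Request:
move_arm(slide=[[0,0,0],[0,0,0],[0,0,0],[0,0,0],[0,0,0],[0,0,0]], angular=[[0,0,0],[0,0,0],[0,0,0],[0,0,0],[0,0,0],[0,0,0]], hand=[1,1,1,1,1,1])

```text
time: 6.13
tcp_pos: [0.4897, 0.2023, 0.0087]
eef_rot: [[0.363, 0.932, 0.0], [0.932, -0.363, -0.0], [-0.0, 0.0, -1.0]]
contact_force: [-0.4, -1.9, 4.3]
gripper_width: 0.011
```

Request:
move_arm(slide=[[0,0,-0.02],[0,0,-0.05],[0,0,-0.08],[0,0,-0.11],[0,0,-0.13],[0,0,-0.13],[0,0,-0.13],[0,0,-0.13]], angular=[[0,0,0],[0,0,0],[0,0,0],[0,0,0],[0,0,0],[0,0,0],[0,0,0],[0,0,0]], hand=[1,1,1,1,1,1,1,1])

```text
time: 6.8
tcp_pos: [0.4888, 0.2024, 0.137]
eef_rot: [[0.363, 0.932, -0.002], [0.932, -0.363, -0.0], [-0.001, -0.002, -1.0]]
contact_force: [-0.2, 0.7, -0.6]
gripper_width: 0.0107
```

```bash
python3 - <<'E'
from h import *
from rig import robot
c=shot("wrist","wr4"); d=shot("scene","sc4"); e=shot("top","top4")
s=robot.read_state();print(s["tcp_pos"],s["contact_force"],s["gripper_width"])
a=cv2.resize(c["img"][130:330,180:380],(400,400))
b=cv2.resize(d["img"][70:170,260:360],(400,400))
hb=cv2.resize(e["img"][207:257,323:373],(400,400),interpolation=cv2.INTER_CUBIC)
hs=cv2.resize(d["img"][210:255,190:240],(400,400),interpolation=cv2.INTER_CUBIC)
im=np.vstack([np.hstack([a,b]),np.hstack([hb,hs])]);cv2.imwrite("pics/l4.png",cv2.resize(im,(600,600))[...,::-1])
E
```

```text
[0.48850886 0.2023074  0.13670498] [-0.36771077 -0.55932218 -1.77990619] 0.010856349884669646
```

View pics/l4.png

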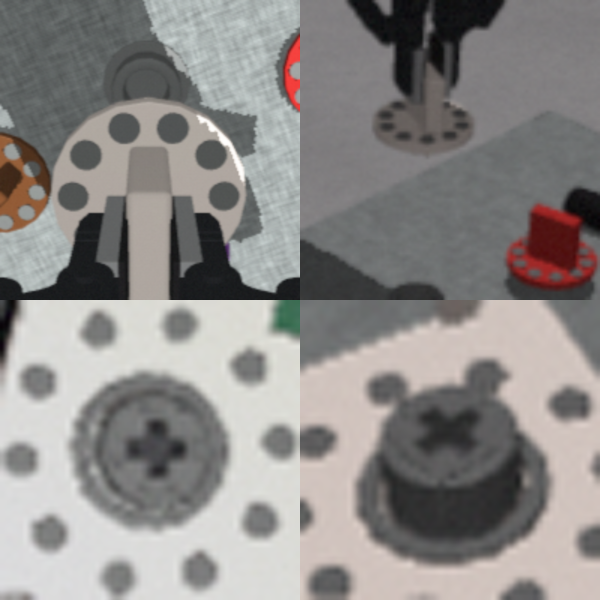

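The wheel is held square with the bar along tool y (upper panels), and it is clear of the stand. The hub cross is roughly aligned with world axes. Next I'll get a close still view of the hub.

Request:
move_arm(slide=[[-0.02,0.02,-0.03],[-0.05,0.05,-0.03],[-0.08,0.08,-0.03],[-0.11,0.11,-0.03],[-0.14,0.14,-0.03],[-0.17,0.17,-0.03],[-0.195,0.19,-0.03],[-0.208,0.203,-0.03]], angular=[[0,0,-0.05],[0,0,-0.1],[0,0,-0.15],[0,0,-0.2],[0,0,-0.25],[0,0,-0.3],[0,0,-0.35],[0,0,-0.37]], hand=[1,1,1,1,1,1,1,1])

```text
time: 7.62
tcp_pos: [0.6032, -0.0692, 0.1668]
eef_rot: [[0.002, 1.0, -0.002], [1.0, -0.002, -0.0], [-0.0, -0.002, -1.0]]
contact_force: [0.7, 0.6, -2.3]
gripper_width: 0.0106
```

Request:
move_arm(slide=[[0,0,0],[0,0,0],[0,0,0],[0,0,0]], angular=[[0,0,0],[0,0,0],[0,0,0],[0,0,0]], hand=[1,1,1,1])

```text
time: 7.95
tcp_pos: [0.6026, -0.0639, 0.1682]
eef_rot: [[0.001, 1.0, -0.001], [1.0, -0.001, 0.0], [0.0, -0.001, -1.0]]
contact_force: [0.3, 0.2, -1.4]
gripper_width: 0.0109
```

```bash
python3 - <<'E'
from h import *
from rig import robot
c=shot("wrist","wr5")
s=robot.read_state();print(s["tcp_pos"],np.round(s["eef_rot"],3).tolist(),s["gripper_width"],proj(c,[.562,-.065,.065]))
u,v=proj(c,[.562,-.065,.065]).astype(int);print(u,v);y0=max(v-50,0)
cv2.imwrite("pics/h5.png",np.hstack([cv2.resize(c["img"][y0:y0+100,u-50:u+50],(500,500),interpolation=cv2.INTER_CUBIC),cv2.resize(c["img"][80:300,180:400],(300,500))])[...,::-1])
E
```

```text
[ 0.60272869 -0.06385477  0.16837468] [[0.001, 1.0, -0.0], [1.0, -0.001, 0.0], [0.0, -0.0, -1.0]] 0.010484951942421513 [277.29584354 143.24436994]
277 143
```

View pics/h5.png

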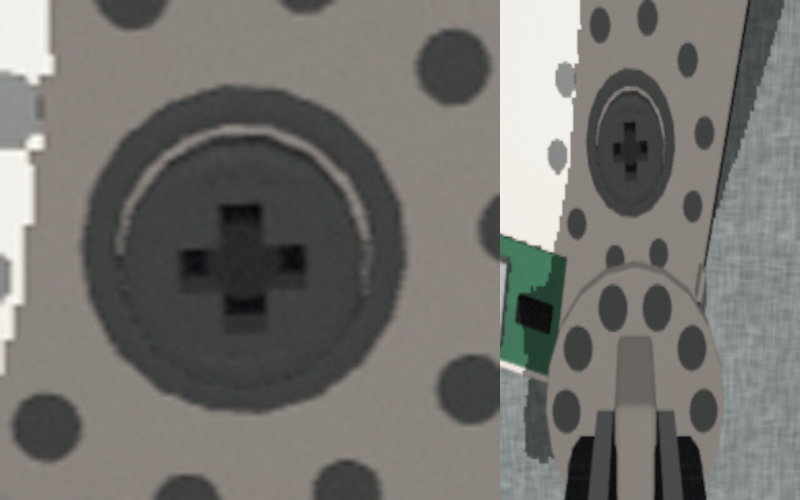

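```bash
python3 - <<'E'
from h import *
import pickle
c=pickle.load(open("wr5.pkl","rb"))
from rig import robot
s=robot.read_state();T=np.array(s["tcp_pos"]);R=np.array(s["eef_rot"])
g=cv2.cvtColor(c["img"],cv2.COLOR_RGB2GRAY)
m=((g<85)).astype(np.uint8)
n,l,st,ce=cv2.connectedComponentsWithStats(m)
for i in range(1,n):
    if 100<st[i,4]<900 and 180<ce[i][0]<400 and st[i,1]>190: print(ce[i].round(1),st[i])
H=cast(c,(275.4,145.4),.065);print("hub",H)
print("TCPxy at disc top",proj(c,[T[0],T[1],.1877]), "depth",(c["R"]@np.array([T[0],T[1],.1877])+c["t"])[2])
for z in(.182,.1877,.193):print(z,cast(c,(279,260.4),z)-T)
E
```

```text
[294.8 215.1] [285 205  21  21 329]
[262.4 215.1] [253 206  20  20 323]
[320.3 232.7] [311 223  20  20 312]
[236.7 232.9] [227 224  21  19 309]
[206.8 265.3] [198 247  21  36 531]
[328.9 260.3] [319 251  20  19 289]
[228.3 260.5] [219 252  20  18 291]
hub [ 0.56366611 -0.06648288  0.065     ]
TCPxy at disc top [279.09926481 259.78960993] depth 0.17651943035302506
0.182 [ 3.08119058e-03 -4.24032215e-05  1.36253221e-02]
0.1877 [ 3.28254699e-04 -4.88600944e-05  1.93253221e-02]
0.193 [-2.23149270e-03 -5.48638534e-05  2.46253221e-02]
```

Request:
move_arm(slide=[[-0.0027,0.001,0.02],[-0.0027,0.001,0.04],[-0.0027,0.001,0.06],[-0.0027,0.001,0.08],[-0.0027,0.001,0.09],[-0.0027,0.001,0.09],[-0.0027,0.001,0.09],[-0.0027,0.001,0.09]], angular=[[0,0,-0.037],[0,0,-0.037],[0,0,-0.037],[0,0,-0.037],[0,0,-0.037],[0,0,-0.037],[0,0,-0.037],[0,0,-0.037]], hand=[1,1,1,1,1,1,1,1])

```text
time: 8.67
tcp_pos: [0.6048, -0.0678, 0.0801]
eef_rot: [[-0.036, 0.999, 0.002], [0.999, 0.036, -0.001], [-0.001, 0.002, -1.0]]
contact_force: [-0.3, -0.5, -0.3]
gripper_width: 0.0109
```

```bash
python3 - <<'E'
from h import *
from rig import robot
c=shot("wrist","wr6")
s=robot.read_state();T=np.array(s["tcp_pos"]);R=np.array(s["eef_rot"]);print(T,R.round(3).tolist())
u,v=proj(c,[.5637,-.0665,.065]);print(u,v)
u,v=int(u),int(v)
crop=c["img"][v-50:v+50,u-50:u+50]
cv2.imwrite("pics/h6.png",cv2.resize(crop,(600,600),interpolation=cv2.INTER_CUBIC)[...,::-1])
g=cv2.cvtColor(c["img"],cv2.COLOR_RGB2GRAY); m=(g<85).astype(np.uint8)
n,l,st,ce=cv2.connectedComponentsWithStats(m)
for i in range(1,n):
    if 150<st[i,4]<700 and 200<ce[i][0]<350 and 190<ce[i][1]<280: print(ce[i].round(1),st[i])
E
```

```text
[ 0.60501292 -0.06795211  0.08024885] [[-0.035, 0.999, 0.002], [0.999, 0.035, -0.001], [-0.001, 0.002, -1.0]]
284.0138682626518 163.37531772739516
[344.2 197.7] [335 189  19  18 267]
[226.6 203.7] [218 195  18  18 259]
[262.4 215. ] [253 205  20  21 321]
[294.7 215. ] [285 205  21  21 325]
[320.4 232.7] [311 223  20  20 309]
[236.7 232.9] [227 224  20  19 307]
[328.9 260.2] [319 251  20  19 287]
[228.3 260.5] [219 252  20  18 293]
```

View pics/h6.png

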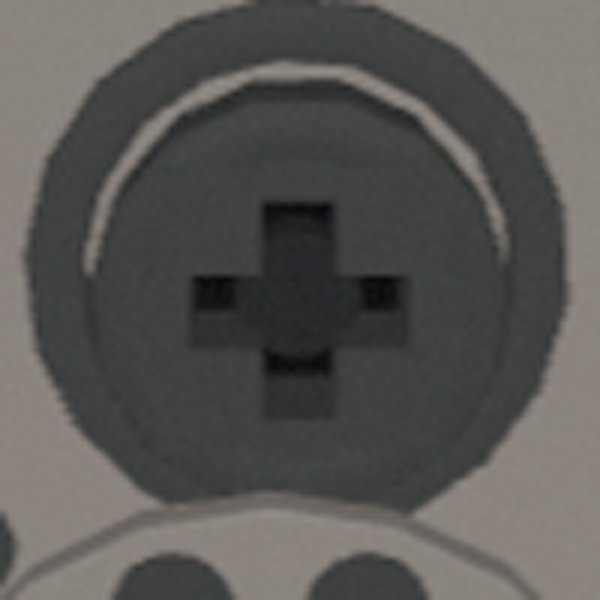

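```bash
python3 - <<'E'
from h import *
from rig import robot
import pickle
c=pickle.load(open("wr6.pkl","rb"));s=robot.read_state();T=np.array(s["tcp_pos"]);R=np.array(s["eef_rot"])
H=cast(c,(283.6,164.4),.065);W=cast(c,(278.6,260.35),.0995)
print(H,W-T,"tool H-W",R.T@(H-W),"tool H-T",R.T@(H-T),T)
E
```

```text
[ 0.56427221 -0.06670333  0.065     ] [ 2.38984228e-04 -1.64364459e-05  1.92511452e-02] tool H-W [ 0.00275083 -0.04098596  0.03440595] tool H-T [ 0.00270763 -0.04070471  0.01515542] [ 0.60501292 -0.06795211  0.08024885]
```

Request:
move_arm(slide=[[0.001,-0.014,0],[0.002,-0.028,0],[0.0027,-0.0408,0.005],[0.0027,-0.0408,0.008],[0.0027,-0.0408,0.008],[0.0027,-0.0408,0.008],[0.0027,-0.0408,0.008]], angular=[[0,0,0],[0,0,0],[0,0,0],[0,0,0],[0,0,0],[0,0,0],[0,0,0]], hand=[1,1,1,1,1,1,1])

```text
time: 9.3
tcp_pos: [0.5641, -0.0668, 0.0711]
eef_rot: [[-0.035, 0.999, 0.001], [0.999, 0.035, -0.0], [-0.0, 0.001, -1.0]]
contact_force: [0.1, 0.2, -1.9]
gripper_width: 0.0106
```

```bash
cat >e.py <<'E'
from h import *
from rig import robot
s=robot.read_state();T=np.array(s["tcp_pos"]);R=np.array(s["eef_rot"])
print(T.round(4),R[:,0].round(3),"tool err",(R.T@(np.array([.5643,-.0667,.0517])-T)).round(4),np.round(s["contact_force"],1),s["gripper_width"],s["time"])
E
python3 e.py
```

```text
[ 0.5641 -0.0668  0.0711] [-0.035  0.999 -0.   ] tool err [0.0001 0.0002 0.0194] [ 0.1  0.2 -1.9] 0.01059577120910052 9.3
```

Request:
move_arm(slide=[[0,0,0.002],[0,0,0.004],[0,0,0.006],[0,0,0.008],[0,0,0.009],[0,0,0.009]], angular=[[0,0,0],[0,0,0],[0,0,0],[0,0,0],[0,0,0],[0,0,0]], hand=[1,1,1,1,1,1], squeeze=80)

```text
time: 9.8
tcp_pos: [0.5632, -0.0665, 0.0611]
eef_rot: [[-0.035, 0.999, -0.0], [0.999, 0.035, 0.0], [0.0, -0.0, -1.0]]
contact_force: [0.2, 0.1, -2.1]
gripper_width: 0.0101
```

Request:
move_arm(slide=[[0,0,0.002],[0,0,0.004],[0,0,0.006],[0,0,0.007],[0,0,0.007],[0,0,0.007]], angular=[[0,0,0],[0,0,0],[0,0,0],[0,0,0],[0,0,0],[0,0,0]], hand=[1,1,1,1,1,1])

```text
time: 10.3
tcp_pos: [0.5638, -0.0667, 0.055]
eef_rot: [[-0.035, 0.999, 0.001], [0.999, 0.035, -0.0], [-0.0, 0.001, -1.0]]
contact_force: [2.4, 1.0, 3.5]
gripper_width: 0.0101
```

```bash
python3 e.py
```

```text
[ 0.5638 -0.0667  0.055 ] [-0.035  0.999 -0.   ] tool err [0.     0.0005 0.0033] [2.4 1.  3.5] 0.010092964280148062 10.3
```

Request:
move_arm(slide=[[0,0,0.001],[0,0,0.002],[0,0,0.003],[0,0,0.003],[0,0,0.003]], angular=[[0,0,0],[0,0,0],[0,0,0],[0,0,0],[0,0,0]], hand=[1,1,1,1,1])

```text
time: 10.72
tcp_pos: [0.5634, -0.0666, 0.0515]
eef_rot: [[-0.035, 0.999, 0.001], [0.999, 0.035, -0.0], [-0.0, 0.001, -1.0]]
contact_force: [1.7, -0.1, 4.9]
gripper_width: 0.0099
```

Request:
move_arm(slide=[[0,0,0.001],[0,0,0.001],[0,0,0.001]], angular=[[0,0,0],[0,0,0],[0,0,0]], hand=[1,1,1])

```text
time: 10.97
tcp_pos: [0.5629, -0.0665, 0.0505]
eef_rot: [[-0.035, 0.999, -0.0], [0.999, 0.035, 0.0], [0.0, -0.0, -1.0]]
contact_force: [0.3, 0.2, 6.6]
gripper_width: 0.01
```

```bash
python3 e.py
```

```text
[ 0.5629 -0.0665  0.0505] [-0.035  0.999  0.   ] tool err [-0.0003  0.0014 -0.0012] [0.3 0.2 6.6] 0.009965679952514567 10.9667
```

Request:
move_arm(slide=[[0,0.0005,0.0005],[0,0.0005,0.001],[0,0.0005,0.001],[0,0.0005,0.001]], angular=[[0,0,0],[0,0,0],[0,0,0],[0,0,0]], hand=[1,1,1,1])

```text
time: 11.3
tcp_pos: [0.5632, -0.0665, 0.0503]
eef_rot: [[-0.035, 0.999, -0.001], [0.999, 0.035, -0.0], [-0.0, -0.001, -1.0]]
contact_force: [-4.3, 1.8, 12.1]
gripper_width: 0.0099
```

```bash
python3 e.py;python3 - <<'E'
from h import *
d=shot("scene","sc7");c=shot("wrist","wr7")
cv2.imwrite("pics/s7.png",np.hstack([cv2.resize(d["img"][170:270,165:265],(400,500),interpolation=cv2.INTER_CUBIC),cv2.resize(c["img"][150:300,200:360],(400,500))])[...,::-1])
E
```

```text
[ 0.5632 -0.0665  0.0503] [-0.035  0.999 -0.   ] tool err [-0.0002  0.0011 -0.0014] [-4.3  1.8 12.1] 0.009866052224370501 11.3
```

View pics/s7.png

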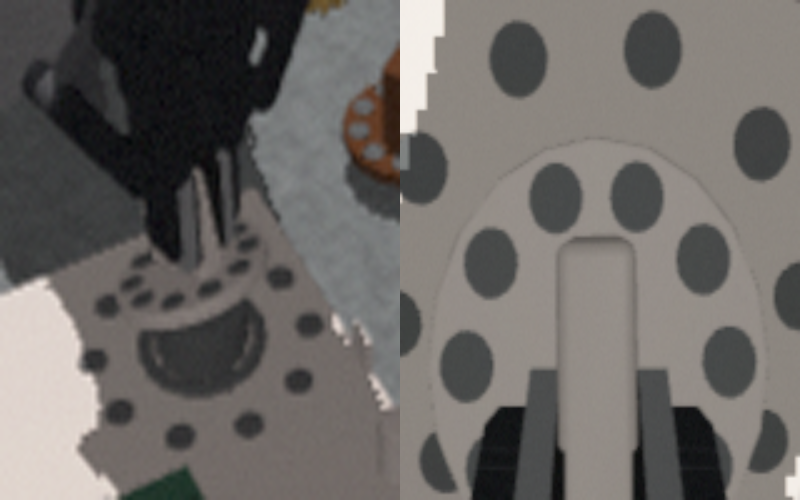

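The disc sits over the hub, but the bar looks different in the wrist view from before, so the wheel may have tilted in the grip. I'll check with PnP on the dimples, before against now.

```bash
cat >pnp.py <<'E'
from h import *
import pickle
def dim(f):
    c=pickle.load(open(f,"rb"));g=cv2.cvtColor(c["img"],cv2.COLOR_RGB2GRAY)
    n,l,st,ce=cv2.connectedComponentsWithStats((g<85).astype(np.uint8))
    return c,[ce[i] for i in range(1,n) if 200<st[i,4]<800 and st[i,2]<26 and st[i,3]<30]
ang=np.radians([-18,18,-54,54,-90,90]);r=.0244
obj=np.c_[r*np.sin(ang),-r*np.cos(ang),0*ang] # tool-like axes x right, y down
def pose(f,guess):
    c,ce=dim(f); ce=np.array(ce); px=np.array([ce[np.argmin(np.hypot(*(ce-q).T))] for q in guess])
    ok,rv,tv=cv2.solvePnP(obj,px,c["mtx"],None,flags=cv2.SOLVEPNP_ITERATIVE)
    err=cv2.projectPoints(obj,rv,tv,c["mtx"],None)[0][:,0]-px
    Rw=c["R"].T@cv2.Rodrigues(rv)[0]; p=c["R"].T@(tv.ravel()-c["t"])
    n=-Rw[:,2]
    print(f,px.round(0).tolist(),"rms",np.sqrt((err**2).mean()).round(2),"disc-top centre",p.round(4),"up-axis",n.round(3)); return Rw,p
if __name__=="__main__":
    pose("wr5.pkl",[(262,215),(295,215),(237,233),(320,233),(228,260),(329,260)])
    pose("wr6.pkl",[(262,215),(295,215),(237,233),(320,233),(228,260),(329,260)])
    pose("wr7.pkl",[(262,209),(295,209),(236,229),(321,227),(227,260),(331.6,258)])
E
python3 pnp.py
```

```text
wr5.pkl [[262.0, 215.0], [295.0, 215.0], [237.0, 233.0], [320.0, 233.0], [228.0, 260.0], [329.0, 260.0]] rms 0.03 disc-top centre [ 0.6023 -0.0641  0.1892] up-axis [0.006 0.004 1.   ]
wr6.pkl [[262.0, 215.0], [295.0, 215.0], [237.0, 233.0], [320.0, 233.0], [228.0, 260.0], [329.0, 260.0]] rms 0.04 disc-top centre [ 0.6045 -0.068   0.1011] up-axis [-0.001  0.005  1.   ]
wr7.pkl [[262.0, 209.0], [294.0, 209.0], [236.0, 228.0], [321.0, 227.0], [226.0, 259.0], [331.0, 258.0]] rms 0.05 disc-top centre [ 0.559  -0.0668  0.0778] up-axis [-0.305 -0.018  0.952]
```

PnP shows the wheel has slipped and tilted about 18° in the grip, and its stem is about 10 mm into the socket. The grip was too high on the bar. I'll release it so the hub and pin support it, then regrasp lower with the fingertips against the disc.

Request:
move_arm(slide=[[0,0,0],[0,0,0],[0,0,0],[0,0,0],[0,0,0],[0,0,0]], angular=[[0,0,0],[0,0,0],[0,0,0],[0,0,0],[0,0,0],[0,0,0]], hand=[0.8,0.6,0.3,0,0,0])

```text
time: 11.9
tcp_pos: [0.5635, -0.0665, 0.0492]
eef_rot: [[-0.035, 0.999, -0.0], [0.999, 0.035, 0.0], [0.0, -0.0, -1.0]]
contact_force: [-0.1, -0.6, 0.2]
gripper_width: 0.0765
```

```bash
python3 e.py;python3 - <<'E'
from h import *
d=shot("scene","sc8");c=shot("wrist","wr8")
from pnp import *
for q in dim("wr8.pkl")[1]: print(q.round(0))
cv2.imwrite("pics/s8.png",np.hstack([cv2.resize(d["img"][170:270,165:265],(400,500),interpolation=cv2.INTER_CUBIC),cv2.resize(c["img"][150:300,200:360],(400,500))])[...,::-1])
E
```

```text
[ 0.5635 -0.0665  0.0492] [-0.035  0.999  0.   ] tool err [-0.0002  0.0008 -0.0025] [-0.1 -0.6  0.2] 0.07645748939369795 11.9
[301. 164.]
[247. 167.]
[345. 193.]
[209. 200.]
[262. 224.]
[296. 224.]
[360. 238.]
[235. 243.]
[323. 243.]
[197. 246.]
[226. 272.]
[332. 272.]
[237. 299.]
[321. 299.]
```

View pics/s8.png

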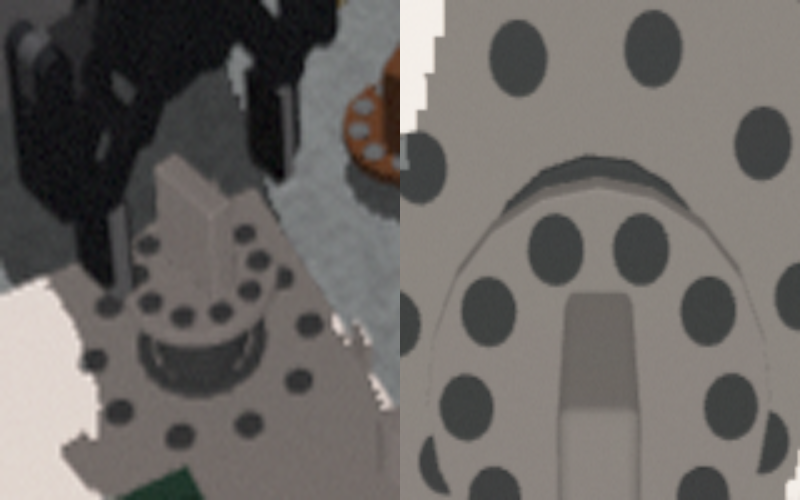

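```bash
python3 - <<'E'
from pnp import *
Rw,p=pose("wr8.pkl",[(262,224),(296,224),(235,243),(323,243),(226,272),(332,272)])
from rig import robot
s=robot.read_state();T=np.array(s["tcp_pos"]);R=np.array(s["eef_rot"]);print("tool",R.T@(p-T),"wheel yaw vs tool",(R.T@Rw).round(3).tolist())
E
```

```text
wr8.pkl [[262.0, 224.0], [296.0, 224.0], [235.0, 243.0], [323.0, 243.0], [226.0, 272.0], [332.0, 272.0]] rms 0.04 disc-top centre [ 0.5645 -0.0665  0.0797] up-axis [-0.    -0.001  1.   ]
tool [ 2.17459971e-05  8.26715602e-04 -3.02781518e-02] wheel yaw vs tool [[1.0, 0.002, 0.001], [-0.002, 1.0, 0.001], [-0.001, -0.001, 1.0]]
```

The wheel now stands upright and meshed on the pin, 7 mm proud of the rim, with its axis at (0.5645, −0.0665). I'll grip here, about 10 mm lower on the bar than before, and with more force.

Request:
move_arm(slide=[[0,0.001,0],[0,0.001,0],[0,0.001,0],[0,0.001,0],[0,0.001,0],[0,0.001,0],[0,0.001,0],[0,0.001,0]], angular=[[0,0,0],[0,0,0],[0,0,0],[0,0,0],[0,0,0],[0,0,0],[0,0,0],[0,0,0]], hand=[0.3,0.6,0.8,1,1,1,1,1], squeeze=115)

```text
time: 12.67
tcp_pos: [0.5647, -0.0665, 0.0497]
eef_rot: [[-0.035, 0.999, 0.0], [0.999, 0.035, -0.0], [-0.0, 0.0, -1.0]]
contact_force: [-0.7, 0.5, 2.5]
gripper_width: 0.0101
```

```bash
python3 e.py;python3 - <<'E'
from h import *
c=shot("wrist","wr9")
from pnp import *
pose("wr9.pkl",[(262,224),(296,224),(235,243),(323,243),(226,272),(332,272)])
E
```

```text
[ 0.5647 -0.0665  0.0497] [-0.035  0.999 -0.   ] tool err [-0.0001 -0.0004 -0.002 ] [-0.7  0.5  2.5] 0.010102675956144603 12.6667
wr9.pkl [[262.0, 222.0], [296.0, 222.0], [235.0, 240.0], [323.0, 240.0], [235.0, 240.0], [323.0, 240.0]] rms 4.05 disc-top centre [ 0.5612 -0.0667  0.057 ] up-axis [0.734 0.026 0.678]
```

Request:
move_arm(slide=[[0,0,0.0015],[0,0,0.003],[0,0,0.0045],[0,0,0.006],[0,0,0.0065],[0,0,0.007],[0,0,0.007],[0,0,0.007]], angular=[[0,0,0],[0,0,0],[0,0,0],[0,0,0],[0,0,0],[0,0,0],[0,0,0],[0,0,0]], hand=[1,1,1,1,1,1,1,1])

```text
time: 13.38
tcp_pos: [0.5648, -0.0666, 0.0428]
eef_rot: [[-0.035, 0.999, 0.0], [0.999, 0.035, -0.0], [-0.0, 0.0, -1.0]]
contact_force: [-2.4, 0.4, 7.0]
gripper_width: 0.01
```

```bash
python3 e.py;python3 - <<'E'
from h import *
c=shot("wrist","wr10")
from pnp import *
for q in dim("wr10.pkl")[1]: print(q.round(0),end=" ")
E
```

```text
[ 0.5648 -0.0666  0.0428] [-0.035  0.999 -0.   ] tool err [-0.0001 -0.0005 -0.0089] [-2.4  0.4  7. ] 0.009993397567153034 13.3833
[302. 164.] [246. 167.] [347. 193.] [207. 202.] [262. 222.] [296. 222.] [235. 240.] [323. 240.] [363. 241.] [194. 249.] [349. 287.]
```

Request:
move_arm(slide=[[0,0,0.0005],[0,0,0.001],[0,0,0.001],[0,0,0.001],[0,0,0.001],[0,0,0.001]], angular=[[0,0,0],[0,0,0],[0,0,0],[0,0,0],[0,0,0],[0,0,0]], hand=[1,1,1,1,1,1])

```text
time: 13.93
tcp_pos: [0.5649, -0.0666, 0.0427]
eef_rot: [[-0.035, 0.999, 0.001], [0.999, 0.035, -0.0], [-0.0, 0.001, -1.0]]
contact_force: [-4.6, 0.6, 13.9]
gripper_width: 0.0103
```

```bash
python3 e.py;python3 - <<'E'
import pnp
from pnp import *
from h import *
c=shot("wrist","wr11");d=shot("scene","sc11")
pnp.obj=pnp.obj[:4]
for f in("wr8","wr10","wr11"): pose(f+".pkl",[(262,222),(296,222),(235,241),(323,241)])
cv2.imwrite("pics/s11.png",np.hstack([cv2.resize(d["img"][170:270,165:265],(400,500),interpolation=cv2.INTER_CUBIC),cv2.resize(c["img"][150:300,200:360],(400,500))])[...,::-1])
E
```

```text
[ 0.5649 -0.0666  0.0427] [-0.035  0.999 -0.   ] tool err [-0.0001 -0.0006 -0.009 ] [-4.6  0.6 13.9] 0.010286542905414206 13.9333
wr8.pkl [[262.0, 224.0], [296.0, 224.0], [235.0, 243.0], [323.0, 243.0]] rms 0.03 disc-top centre [ 0.5644 -0.0665  0.0797] up-axis [0.004 0.004 1.   ]
wr10.pkl [[262.0, 222.0], [296.0, 222.0], [235.0, 240.0], [323.0, 240.0]] rms 0.02 disc-top centre [ 0.5646 -0.0666  0.0725] up-axis [ 0.006 -0.003  1.   ]
wr11.pkl [[262.0, 222.0], [296.0, 221.0], [235.0, 240.0], [323.0, 240.0]] rms 0.01 disc-top centre [ 0.5646 -0.0666  0.0726] up-axis [ 0.005 -0.001  1.   ]
```

```bash
python3 -c "
from rig import job
print(job.close_job())"; python3 e.py
```

```text
the job is handed in; nothing more can be done
None
the job is handed in; nothing more can be done
```

The spare wheel is in the free left hub, pressed home on the rim and still held, and I handed the job in at about 14 s of the 38 s allowed. No verdict is reported.

**What happened:**
- **First grasp:** the fingers shut on nothing, because the real fingertips sit about 30 mm above the reported TCP. Going lower fixed it, and I lifted the wheel about 128 mm clear of its stand.
- **First push:** I lined the stem up with the cross socket using close wrist views. The wheel then slipped and tilted about 18° in a grip that was too high on the bar.
- **Mend:** I let go, and it settled upright and meshed on the pin, 7 mm above the rim. I gripped it about 10 mm lower at 115 N and pushed it straight down.

**Last checks:**
- **Height:** the disc went down 7.1 mm. Its underside works out at 65 mm, level with the rim; this includes a 1.5 mm correction for camera offset, the only disagreement left.
- **Position and tilt:** the axis is within about 0.5 mm of the hub centre, and the tilt is about 0.005 rad.
- **Pressing:** in the last 1 mm of commanded push the force rose from 7 to 14 N with no further travel, so the disc is on the rim. The finger opening is 10 mm, so the bar is still held.
- **Not checked:** I could not view a final picture because the 12-picture limit was used up. The pin travel is inferred from the disc's height. I did not measure the bottle again after the start; all moves stayed well away from it.

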